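# Hold the dusting stencil over the cake

### The job

I am about to dust the chocolate cake with icing sugar. First clear the loose icing spreader and the pen off the worktop in front of it so they don't get sugared: lay the spreader flat in the steel tray that already has a spreader and the pen in the tray that already has a pen, and let go of them. Then pick up the lattice stencil by its wooden handle, carry it over the jars without disturbing them, and finish holding it still and level over the cake, centred and squared up with it (handle at either end), about a finger's width (1 to 2 cm) above the glaze; neither the stencil nor the robot may touch the cake, and you stay there holding it while I dust.

Things in the scene. Friction and masses are not known exactly. Their poses are not given: they have to be found in the camera images.
- stencil: cake stencil: flat rectangular lattice of stainless steel, 130 x 95 x 3 mm, on a cranked wooden handle; 0.08 kg, lies flat on the worktop on the robot's right. Origin: centre of the plate's underside; x along its 130 mm side (the handle is at -x), y along the 95 mm side, z up out of the plate. It can be held level by its handle alone.
- stencil_grip (a point): centre of the stencil's wooden handle, 130 mm from the plate's centre towards -x and 26 mm above the plate's underside (so 26 mm above the worktop as it lies). The handle is a bar 95 mm long along x, 16 mm wide along y (the width to grip), 14 mm thick.
- cake: rectangular layered chocolate cake, 110 x 75 mm, on a white card 136 x 100 x 3 mm, 48 mm high with its card; 0.5 kg, loose on the wooden chopping board (top about 20 mm above the worktop). Origin: centre of the card's underside; x along the 110 mm side, z up.
- cake_top (a point): centre of the cake's glazed top, 48 mm above the cake's origin; same axes as the cake
- spreader: loose icing spreader (small cranked palette knife) lying on the worktop in front of the chopping board, 150 mm long, 40 g: wooden handle 76 x 16 x 13 mm, thin blunt steel blade 18 mm wide. Origin: under its middle, where handle and blade meet, at the height of what it lies on; x along its length, the handle at -x.
- spreader_grip (a point): centre of the spreader's handle, 37 mm from its origin towards -x, 6.5 mm above what it lies on; the handle is gripped across its 16 mm width (y)
- pen: loose white pen lying on the worktop in front of the chopping board, 145 mm long, 11 mm wide, 9 mm high, 12 g. Origin: under its middle, at the height of what it lies on; y along its length, so it is gripped across x. It is low: grip it with the fingertips close to the worktop.
- utensil_tray: open steel tray, fixed, 180 x 68 mm outside, walls 3 mm thick and 32 mm high, inner floor 3 mm above the worktop; another such spreader (13 mm high) is fixed in it along its +y wall, leaving some 40 mm of floor free beside it. Origin: centre of its underside; x along the 180 mm side.
- pen_tray: second tray of the same size and shape, fixed; another pen (9 mm high) along its +y wall and a purple bag clip (12 mm high) along its -y wall are fixed in it, with some 29 mm of floor free between them. Origin: centre of its underside; x along the 180 mm side.
- jar: jar with a red lid, 58 x 62 mm, 86 mm high, loose bystander; origin under its centre
- shaker: glass shaker with a metal cap, 44 mm across, 90 mm high, loose bystander; origin under its centre
- spice: spice jar with a dark cap, 44 mm across, 96 mm high, loose bystander; origin under its centre

How it is judged:
By the outcome, as a careful person would: the job done as asked, in the order asked, and still so for the second after the job is handed in, while the arm keeps its last pose, push and grip.
It also fails if it takes over 72 s, if anything falls off the work surface, if the arm or the gripper's body presses on something with over 40 N, if the wrist force passes 120 N, or if a joint passes its speed limit or range.

### The arm

A 6-joint arm with a two-finger parallel gripper is mounted at the origin on a cart in front of the work surface, level with it; the furniture and walls round the work are solid. World frame = base frame: x ahead of the robot, y to its left, z up, the work surface at z = 0. Lengths are in m, angles in rad, forces in N, time in s.
With the tool pointing down it reaches from about 0.375 to 0.975 m from the base axis. Payload 3.8 kg.
Tool frame: the origin (TCP) lies midway between the tips of the shut fingers; the grasp point (between the pads) lies 19 mm behind it; z points along the fingers, y is the line along which they close (so a half turn about z gives the same grasp; the last joint's range is limited). The gripper opens to 85 mm and grips with 20 to 120 N. Pads are 22 mm wide; open, the fingers measure 114 mm over their backs; the gripper's body (76 mm by 85 mm) begins 54 mm behind the grasp point. The pads swing forward as they close: fully open they stand 13 mm farther back than shut.
Start: joints at [1.307, 0.264, 1.604, -0, 1.274, -0.037], TCP at [0.152, 0.658, 0.231] pointing down, gripper open.
Joint ranges: [-2.63, 2.63], [-0.94, 2.18], [0.31, 2.57], [-1.31, 4.45], [0, 2.66], [-2.55, 2.55]. Speed limits (rad/s): [2.57, 2.57, 3.14, 3.14, 3.14, 3.14].

### API

Orientations are given as a rotation vector (axis times angle).
In Python, from workcell import bot, read_camera, camera_info, ticket gives the robot as it stands.
- The arm moves only by the tool servo_tool, never from a script. Its argument "targets" is a list of rows, each an object of numbers: "hand": the closure, from -1 (fully open) to 1 (shut); "x", "y", "z": the shift along the tool's x, y, z as a fraction of full scale; "roll": the turn about the tool's z as a fraction of full scale. In form: [{"hand": .., "x": .., "y": .., "z": .., "roll": ..}, ...]. A call has 1 to 10 rows; each row is the pose to reach, as a shift and turn from the pose commanded when the call began, along the tool's axes at that moment, turning the shorter way round; what a row does not reach only later rows make up. Full scale, the value 1, is 50 cm for a shift and 180 degrees for a turn. A row lasts 1/12 s, in which the tool goes at most 41.7 mm and 7.16 degrees, less where a joint would pass 70% of its speed; a pose out of reach is approached as far as the arm can. A call with a number of a shift or a turn outside -1 to 1 is refused whole. A call with a gripper value outside its range is refused whole. The fingers move at their own pace and stop on an object; "grip_force" is the grip in N (left out, the last holds). Time passes only in rows, so rows that repeat a pose let the fingers close. It gives the time, the measured TCP pose, the force, the opening and the grip force at its end, in the units of the state.
- bot.read_state(): the state, without advancing time (a new reading comes with each control period).
- read_camera(name): name is "scene" or "top"; returns the picture (400x640x3 uint8, red, green, blue); there is no depth.
- camera_info(name): a dict with "fx", "fy", "cx", "cy" (pixels), "eye" and "orientation" of the camera in the world. Camera axes: x right, y down, z forward; pixel columns grow to the right and rows downward; lengths in m; the calibration is good to about 2 mm. A picture is of the moment at which its call begins. camera_info takes no time and is no camera call.
- ticket.finish_job(): hands the job in; it is judged then, once.
The state is a dict: "time": time; "q": joint angles; "joint_vel": joint speeds; "joint_torque": joint torques, N m; "tool_pos": TCP position; "tcp_rot": TCP orientation; "wrist_force": force on the tool from outside, world axes, zero at the start; "torque": the same for the moment, N m; "width": opening from 0.0 (shut) to 1.0 (fully open); "grip_force": force on a finger pad.
Only numpy, scipy, OpenCV 4.12 (cv2) and the standard library are available. Lean on these libraries where they do the work, as an engineer would, in place of code of your own. Each camera call takes 0.05 s, during which the arm holds its last target. There are 200 camera calls.

## Working session

There is one attempt and no reset: what is moved stays moved. The work goes in short steps, Python scripts to look and compute and a tool call to move; the robot and the scene stay as the last step left them, time stands still between calls to the robot, and variables do not carry over. Pictures are saved under pics/ and viewed, at most 10 in all, crops included, and the job is handed in when it is done.

Besides the shell and the picture viewer there is one more tool, called after ">>>" as name(argument=value, ...), one argument or row to a line, values as JSON. servo_tool: Moves the arm, as the interface text tells. Its arguments: {"type":"object","properties":{"targets":{"type":"array"},"grip_force":{"type":"number"}},"required":["targets"]}

```bash
ls; mkdir -p pics; python3 - <<'E'
from workcell import bot, read_camera, camera_info
import cv2
for n in("scene","top"):
    im=read_camera(n); cv2.imwrite(f"pics/{n}0.png",im[:,:,::-1]); print(n,camera_info(n))
print(bot.read_state())
E
```

```text
pics
scene {'fx': 416.2465945549602, 'fy': 416.2465945549602, 'cx': 321.40775440473726, 'cy': 196.60613024709914, 'eye': array([-0.21493016, -0.45821889,  1.13382595]), 'orientation': array([-2.18422863,  1.23411233, -0.45487124])}
top {'fx': 478.07305241283933, 'fy': 478.07305241283933, 'cx': 319.38435385533967, 'cy': 195.8182521187125, 'eye': array([ 0.35911472, -0.02632897,  1.32956353]), 'orientation': array([-2.17240588,  2.13425206, -0.12913227])}
{'time': 0.1, 'q': array([ 1.30707490e+00,  2.64711412e-01,  1.60523346e+00,  3.56707175e-05,
        1.27371775e+00, -3.69477995e-02]), 'joint_vel': array([-0.00011481, -0.00194027, -0.00330185, -0.00160818, -0.00026349,
        0.00117263]), 'joint_torque': array([ 6.15907197e-05, -5.16713154e+01, -3.68589377e+01, -4.70884822e-05,
        6.32460346e-03, -1.51276760e-05]), 'tool_pos': array([0.15161224, 0.65707211, 0.23006604]), 'tcp_rot': array([-0.35542966, -3.12107422,  0.00320645]), 'wrist_force': array([-0.49648129,  0.68714386, -0.06868058]), 'torque': array([ 0.04561141, -0.08827834,  0.02838992]), 'grip_force': 0.0, 'width': 1.0009352115721522}
```

View pics/scene0.png

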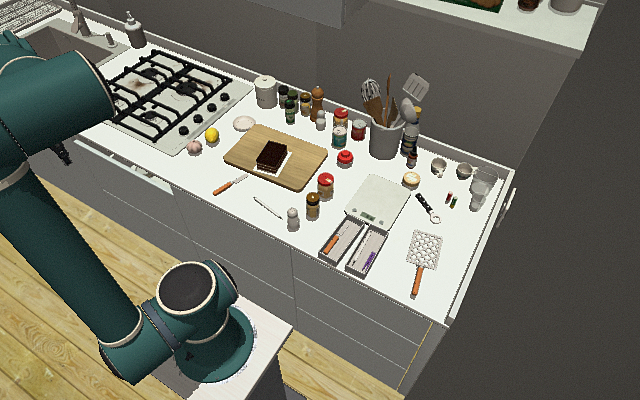

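View pics/top0.png

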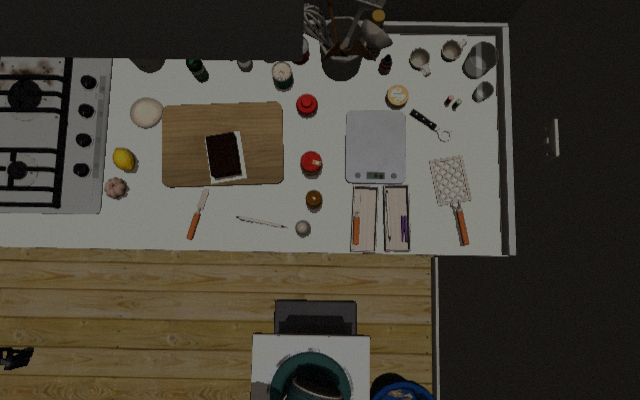

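The scene view shows the cake at about (271,156), the spreader (231,184), the pen (268,207), the trays (342,240) and (367,248), and the stencil (422,260). In the top view, the cake is at (225,156), the spreader (198,214), the pen (262,221), the trays (364,218) and (396,217), and the stencil plate (450,181) with its handle at (461,224). The jars are at (311,162), (314,199) and (303,228).

```bash
python3 - <<'E'
import cv2
t=cv2.imread("pics/top0.png")[120:255,180:480]; cv2.imwrite("pics/tc.png",cv2.convertScaleAbs(cv2.resize(t,(795,358),interpolation=cv2.INTER_NEAREST),alpha=1.3))
s=cv2.imread("pics/scene0.png")[130:310,200:460]; cv2.imwrite("pics/sc.png",cv2.resize(s,(780,540),interpolation=cv2.INTER_NEAREST))
E
```

```text
(no output)
```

View pics/tc.png

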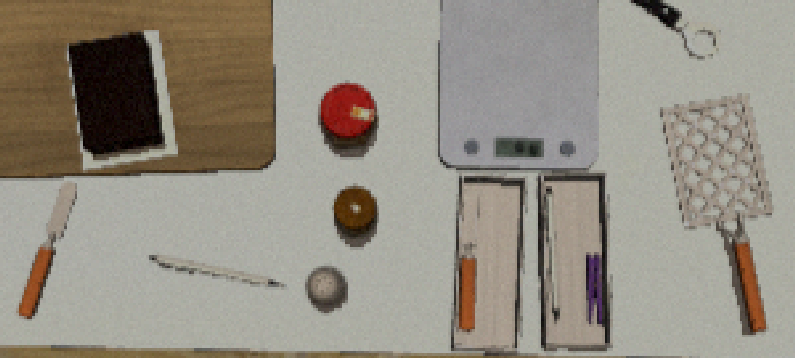

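View pics/sc.png

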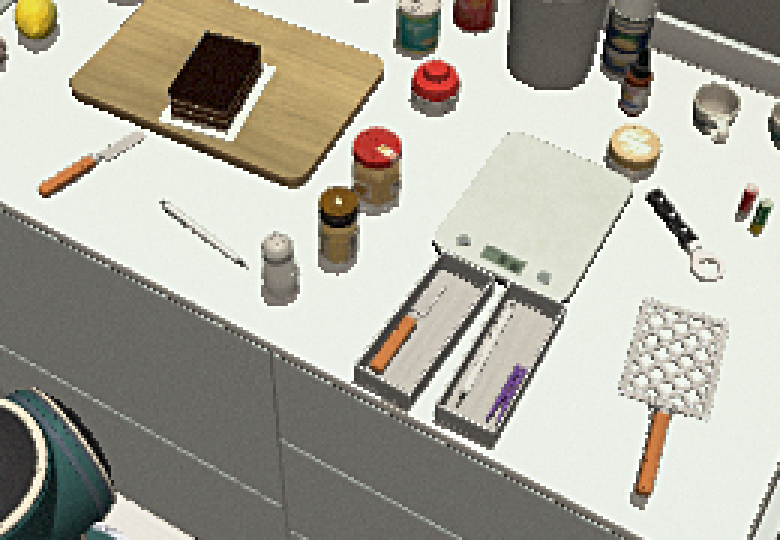

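The crops show these points, in top pixels:

| Item | Pixels |
|---|---|
| Utensil tray | about x 351-378, y 186-251 |
| Pen tray | about x 383-410, y 186-251 |
| Clip | x about 405 |
| Spreader handle (orange) | about (193,225) |
| Pen | (237,217) to (287,228) |
| Stencil corners | about (429,161), (462,156), (471,201), (439,206) |

Next I measure by masks and rays.

```bash
cat > h.py <<'E'
import numpy as np, cv2
from scipy.spatial.transform import Rotation as R
from workcell import bot, read_camera, camera_info
C={n:camera_info(n) for n in("scene","top")}
def ray(n,uv):
    c=C[n]; d=R.from_rotvec(c["orientation"]).apply([(uv[0]-c["cx"])/c["fx"],(uv[1]-c["cy"])/c["fy"],1]); return np.array(c["eye"]),d/np.linalg.norm(d)
def plane(n,uv,z):
    e,d=ray(n,uv); return e+d*(z-e[2])/d[2]
def tri(a,b):
    (e1,d1),(e2,d2)=ray("top",a),ray("scene",b)
    A=sum(np.eye(3)-np.outer(d,d) for d in(d1,d2)); B=sum((np.eye(3)-np.outer(d,d))@e for e,d in((e1,d1),(e2,d2)))
    return np.linalg.solve(A,B)
def blobs(im,lo,hi,minA=15):
    m=cv2.inRange(cv2.cvtColor(im,cv2.COLOR_BGR2HSV),lo,hi)
    cs,_=cv2.findContours(m,cv2.RETR_EXTERNAL,cv2.CHAIN_APPROX_NONE)
    return [c for c in cs if cv2.contourArea(c)>minA]
np.set_printoptions(precision=4,suppress=True)
E
python3 - <<'E'
from h import *
for n in("top","scene"):
    im=cv2.imread(f"pics/{n}0.png")
    for nm,lo,hi in(("orange",(5,140,90),(18,255,255)),("purple",(120,80,40),(150,255,255)),("red",(0,170,90),(4,255,255))):
        for c in blobs(im,lo,hi,8):
            (cx,cy),wh,a=cv2.minAreaRect(c); m=cv2.moments(c); g=(m["m10"]/m["m00"],m["m01"]/m["m00"])
            if 180<cx<480 and 120<cy<310: print(n,nm,np.round(g,1),np.round(wh,1),round(a),plane(n,g,.010)[:2], "ends",[plane(n,p,.01)[:2].round(3).tolist() for p in (c[:,0][c[:,0,1].argmin()],c[:,0][c[:,0,1].argmax()])])
    # cake: dark blob
    roi=np.zeros(im.shape[:2],np.uint8)
    x0,y0,x1,y1=(195,125,255,190) if n=="top" else (245,132,300,185)
    g=im.max(2); roi[y0:y1,x0:x1]=(g[y0:y1,x0:x1]<(45 if n=="top" else 60))*255
    c=max(cv2.findContours(roi,cv2.RETR_EXTERNAL,cv2.CHAIN_APPROX_NONE)[0],key=cv2.contourArea)
    print(n,"cake",cv2.minAreaRect(c),cv2.approxPolyDP(cv2.convexHull(c),2.5,True)[:,0].tolist())
def out(s,l,z=None):
    for p in l: print(s,plane("top",p,z))
T=lambda u,v:(180+(u+.5)/2.65-.5,120+(v+.5)/2.65-.5); S=lambda u,v:(200+(u+.5)/3-.5,130+(v+.5)/3-.5)
for s,a,b in(("st far-left",T(662,109),S(648,300)),("st far-right",T(748,95),S(728,320)),("st nr-right",T(772,214),S(708,418)),("st nr-left",T(686,228),S(620,385)),
 ("cake fl",T(69,46),S(208,34)),("cake fr",T(148,33),S(260,47)),("cake nr",T(163,146),S(231,105)),("cake nl",T(84,155),S(172,88)),
 ("card nr",T(177,155),S(231,138)),("card nl",T(84,171),S(160,122)),
 ("pen L",T(150,257),S(161,203)),("pen R",T(285,286),S(246,268)),
 ("u fl",T(461,175),S(446,254)),("u fr",T(525,178),S(494,280)),("u nr",T(517,349),S(405,405)),("u nl",T(452,348),S(355,370)),
 ("p fl",T(540,175),S(508,283)),("p fr",T(606,175),S(563,312)),("p nr",T(609,348),S(491,445)),("p nl",T(545,348),S(436,408)),
 ("ppen f",T(547,190),S(512,305)),("ppen n",T(556,322),S(460,400)),("blade tip",T(70,183),S(143,135))):
    print(s,tri(a,b),plane("top",a,0.0)[:2])
E
```

```text
top orange [356.  230.3] [ 4. 26.] 0 [ 0.4321 -0.1192] ends [[0.469, -0.116], [0.397, -0.114]]
top orange [192.3 226.2] [ 4.4 25.9] 18 [0.4356 0.3332] ends [[0.472, 0.327], [0.403, 0.343]]
top orange [462.9 227.5] [32.4  4.5] 78 [ 0.4452 -0.4135] ends [[0.488, -0.401], [0.403, -0.416]]
top purple [403.7 225.1] [ 4. 25.] 0 [ 0.4489 -0.2505] ends [[0.474, -0.254], [0.405, -0.257]]
top red [309.4 160.4] [18.4 18.4] 45 [0.6258 0.0132] ends [[0.65, 0.018], [0.599, 0.011]]
top cake ((223.0725555419922, 154.82838439941406), (43.21039962768555, 29.978700637817383), 80.90972137451172) [[232, 132], [241, 172], [215, 178], [211, 174], [206, 137]]
scene orange [417.1 280.8] [ 4.9 27.2] 14 [ 0.4536 -0.4062] ends [[0.496, -0.392], [0.409, -0.415]]
scene orange [330.6 244.1] [ 4.6 20.6] 36 [ 0.4319 -0.1183] ends [[0.47, -0.113], [0.396, -0.123]]
scene orange [312.3 196.8] [ 8. 11.] 90 [0.5684 0.0346] ends [[0.577, 0.054], [0.552, 0.026]]
scene orange [221.5 188.1] [ 3.5 20. ] 58 [0.4349 0.3305] ends [[0.471, 0.326], [0.4, 0.336]]
scene orange [359.  130.7] [2.9 7. ] 76 [0.96   0.0551] ends [[0.973,
[... 931 characters left out ...]
] [0.574  0.1899]
card nl [0.5531 0.2813 0.0218] [0.5551 0.2881]
pen L [0.4647 0.214  0.0014] [0.4648 0.2143]
pen R [0.4355 0.0718 0.0073] [0.4368 0.0713]
u fl [ 0.5554 -0.1125  0.0238] [ 0.5577 -0.1123]
u fr [ 0.5517 -0.1769  0.0256] [ 0.5557 -0.1801]
u nr [ 0.374  -0.169   0.0119] [ 0.3755 -0.1722]
u nl [ 0.3756 -0.1041  0.0221] [ 0.3753 -0.1045]
p fl [ 0.5549 -0.1922  0.0273] [ 0.5592 -0.196 ]
p fr [ 0.5559 -0.2602  0.0222] [ 0.5604 -0.2658]
p nr [ 0.3775 -0.2648  0.0129] [ 0.3782 -0.268 ]
p nl [ 0.3773 -0.1988  0.0267] [ 0.377  -0.2014]
ppen f [ 0.5429 -0.2034  0.0081] [ 0.5432 -0.2034]
ppen n [ 0.4046 -0.2121  0.0143] [ 0.4042 -0.2129]
blade tip [ 0.5432  0.3025 -0.0044] [0.542  0.3024]
```

```bash
cat >> h.py <<'E'
def go(x,y,z,psi):
    "tool-axis fractions to bring TCP to x,y,z with tool y at world angle psi (deg)"
    s=bot.read_state(); Rm=R.from_rotvec(s["tcp_rot"]); p=np.array(s["tool_pos"])
    d=Rm.inv().apply(np.array([x,y,z])-p)/.5; ty=Rm.as_matrix()[:,1]; cur=np.degrees(np.arctan2(ty[1],ty[0]))
    r=-((psi-cur+180)%360-180)/180
    print("go",dict(zip("xyz",d.round(4))),"roll",round(r,4),"| psi",round(cur,2),"pos",p,"q6",round(s["q"][5],2),"t",round(s["time"],2),"tilt",np.degrees(np.arccos(-Rm.as_matrix()[2,2])).round(2))
E
python3 - <<'E'
from h import *
print("spr h",tri((192.3,226.2),(221.5,188.1)),"sten h",tri((462.9,227.5),(417.1,280.8)),"fixed h",tri((356,230.3),(330.6,244.1)),"clip",tri((403.7,225.1),(369.4,259)))
T=lambda u,v:(180+(u+.5)/2.65-.5,120+(v+.5)/2.65-.5); S=lambda u,v:(200+(u+.5)/3-.5,130+(v+.5)/3-.5)
def rect(n,cs,z):
    P=np.array([plane(n,c,z)[:2] for c in cs],np.float32) # fl fr nr nl
    v=P[0]-P[3]+P[1]-P[2]; w=P[0]-P[1]+P[3]-P[2]
    print(n,P.mean(0),"L",np.linalg.norm(v)/2,"W",np.linalg.norm(w)/2,"yaw",np.degrees(np.arctan2(v[1],v[0])),np.degrees(np.arctan2(w[1],w[0]))-90)
rect("top",[T(69,46),T(148,33),T(163,146),T(84,155)],.068)
rect("scene",[S(208,34),S(260,47),S(231,105),S(172,88)],.068)
rect("top",[T(662,109),T(748,95),T(772,214),T(686,228)],.003)
rect("scene",[S(648,300),S(728,320),S(708,418),S(620,385)],.003)
for n,q in(("top",[T(461,175),T(525,178),T(517,349),T(452,348)]),("scene",[S(446,254),S(494,280),S(405,405),S(355,370)]),("top",[T(540,175),T(606,175),T(609,348),T(545,348)]),("scene",[S(508,283),S(563,312),S(491,445),S(436,408)])): rect(n,q,.03)
go(.435,.331,.10,75.3)
go(.435,.331,.005,75.3)
E
```

```text
spr h [0.4361 0.3331 0.0075] sten h [ 0.4436 -0.4076  0.0279] fixed h [ 0.4319 -0.1188  0.0106] clip [ 0.4484 -0.25    0.009 ]
top [0.6239 0.2431] L 0.116315596 W 0.080831476 yaw 10.007589 9.084274
scene [0.6307 0.2431] L 0.10174609 W 0.07333014 yaw 12.466386 10.94249
top [ 0.5768 -0.3827] L 0.12919013 W 0.092611656 yaw 10.380877 10.305588
scene [ 0.5808 -0.3821] L 0.12327473 W 0.09069324 yaw 9.898272 9.953575
top [ 0.4636 -0.1397] L 0.17736572 W 0.06623694 yaw -2.4595835 -0.7859268
scene [ 0.459  -0.1433] L 0.18305732 W 0.06344717 yaw -2.281972 -5.931534
top [ 0.4662 -0.2281] L 0.17804407 W 0.06671542 yaw 1.1912559 1.0098419
scene [ 0.4615 -0.23  ] L 0.17912664 W 0.067322284 yaw 2.315409 -5.104912
go {'x': np.float64(-0.6989), 'y': np.float64(-0.5075), 'z': np.float64(0.2611)} roll 0.0095 | psi 77.01 pos [0.1516 0.6571 0.2301] q6 -0.04 t 0.1 tilt 0.12
go {'x': np.float64(-0.6989), 'y': np.float64(-0.5071), 'z': np.float64(0.4511)} roll 0.0095 | psi 77.01 pos [0.1516 0.6571 0.2301] q6 -0.04 t 0.1 tilt 0.12
```

>>> servo_tool(
  targets=[
    {"hand": -0.3,"x": -0.7,"y": -0.505,"z": 0.2,"roll": 0.0095},
    {"hand": -0.3,"x": -0.7,"y": -0.505,"z": 0.2,"roll": 0.0095},
    {"hand": -0.3,"x": -0.7,"y": -0.505,"z": 0.2,"roll": 0.0095},
    {"hand": -0.3,"x": -0.7,"y": -0.505,"z": 0.2,"roll": 0.0095},
    {"hand": -0.3,"x": -0.7,"y": -0.505,"z": 0.2,"roll": 0.0095},
    {"hand": -0.3,"x": -0.7,"y": -0.505,"z": 0.2,"roll": 0.0095},
    {"hand": -0.3,"x": -0.7,"y": -0.505,"z": 0.2,"roll": 0.0095},
    {"hand": -0.3,"x": -0.7,"y": -0.505,"z": 0.2,"roll": 0.0095},
    {"hand": -0.3,"x": -0.7,"y": -0.505,"z": 0.2,"roll": 0.0095},
    {"hand": -0.3,"x": -0.7,"y": -0.505,"z": 0.2,"roll": 0.0095},
  ],
)

```text
time: 0.93
tool_pos: [0.4198, 0.3504, 0.1365]
tcp_rot: [-0.402, -3.116, 0.0]
wrist_force: [0.8, -0.4, 0.4]
width: 0.649
grip_force: 0.0
```

```bash
python3 - <<'E'
from h import *
go(.435,.332,.06,75.3); go(.435,.332,.005,75.3); print(bot.read_state()["width"])
E
```

```text
go {'x': np.float64(-0.0388), 'y': np.float64(-0.0279), 'z': np.float64(0.153)} roll 0.0 | psi 75.31 pos [0.4198 0.3504 0.1365] q6 -0.66 t 0.93 tilt 0.02
go {'x': np.float64(-0.0388), 'y': np.float64(-0.0278), 'z': np.float64(0.263)} roll 0.0 | psi 75.31 pos [0.4198 0.3504 0.1365] q6 -0.66 t 0.93 tilt 0.02
0.6488359198870802
```

>>> servo_tool(
  targets=[
    {"hand": -0.3,"x": -0.03,"y": -0.02,"z": 0.14,"roll": 0},
    {"hand": -0.3,"x": -0.03,"y": -0.02,"z": 0.14,"roll": 0},
    {"hand": -0.3,"x": -0.03,"y": -0.02,"z": 0.14,"roll": 0},
    {"hand": -0.3,"x": -0.03,"y": -0.02,"z": 0.14,"roll": 0},
  ],
)

```text
time: 1.27
tool_pos: [0.4293, 0.3371, 0.0652]
tcp_rot: [-0.404, -3.111, 0.006]
wrist_force: [-0.1, 0.6, 0.1]
width: 0.649
grip_force: 0.0
```

```bash
python3 - <<'E'
from h import *
go(.435,.332,.005,75.3)
E
```

```text
go {'x': np.float64(-0.014), 'y': np.float64(-0.0064), 'z': np.float64(0.1203)} roll -0.0004 | psi 75.22 pos [0.4293 0.3371 0.0652] q6 -0.69 t 1.27 tilt 0.34
```

>>> servo_tool(
  targets=[
    {"hand": -0.3,"x": -0.013,"y": -0.006,"z": 0.05,"roll": 0},
    {"hand": -0.3,"x": -0.013,"y": -0.006,"z": 0.09,"roll": 0},
    {"hand": -0.3,"x": -0.013,"y": -0.006,"z": 0.118,"roll": 0},
    {"hand": -0.3,"x": -0.013,"y": -0.006,"z": 0.118,"roll": 0},
    {"hand": -0.3,"x": -0.013,"y": -0.006,"z": 0.118,"roll": 0},
  ],
)

```text
time: 1.68
tool_pos: [0.4368, 0.3356, 0.0096]
tcp_rot: [0.4, 3.115, 0.001]
wrist_force: [0.5, 0.4, -0.3]
width: 0.652
grip_force: 0.0
```

```bash
python3 - <<'E'
from h import *
go(.435,.332,.005,75.3)
for n in("top","scene"):
    im=read_camera(n); x,y=(150,170) if n=="top" else (180,150)
    cv2.imwrite(f"pics/g1{n}.png",im[y:y+80,x:x+100,::-1])
cv2.imwrite("pics/g1.png",cv2.resize(cv2.hconcat([cv2.imread(f"pics/g1{n}.png") for n in("top","scene")]),(800,320),interpolation=cv2.INTER_NEAREST))
E
```

```text
go {'x': np.float64(0.0017), 'y': np.float64(-0.0079), 'z': np.float64(0.0092)} roll 0.0004 | psi 75.37 pos [0.4368 0.3356 0.0096] q6 -0.71 t 1.68 tilt 0.07
```

View pics/g1.png

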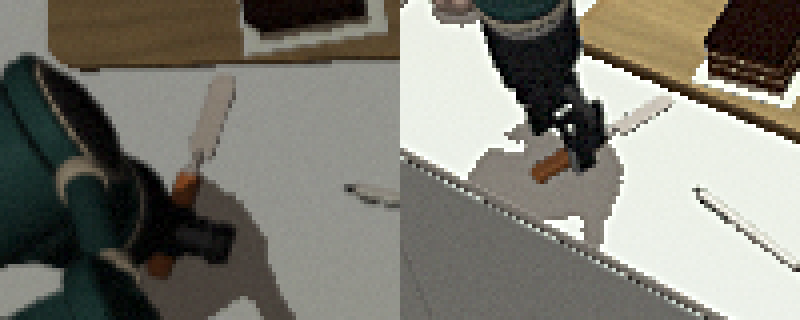

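The fingers straddle the orange handle near its middle in both views: about (183,235) in the left panel and (565,165) in the right. Now I close on it.

>>> servo_tool(
  grip_force=40,
  targets=[
    {"hand": -0.3,"x": 0,"y": -0.007,"z": 0.009,"roll": 0},
    {"hand": 1,"x": 0,"y": -0.007,"z": 0.009,"roll": 0},
    {"hand": 1,"x": 0,"y": -0.007,"z": 0.009,"roll": 0},
    {"hand": 1,"x": 0,"y": -0.007,"z": 0.009,"roll": 0},
    {"hand": 1,"x": 0,"y": -0.007,"z": 0.009,"roll": 0},
    {"hand": 1,"x": 0,"y": -0.007,"z": 0.009,"roll": 0},
    {"hand": 1,"x": 0,"y": -0.007,"z": 0.009,"roll": 0},
    {"hand": 1,"x": 0,"y": -0.007,"z": 0.009,"roll": 0},
  ],
)

```text
time: 2.45
tool_pos: [0.4362, 0.3312, 0.0043]
tcp_rot: [0.402, 3.115, 0.001]
wrist_force: [-0.8, -0.7, 4.6]
width: 0.171
grip_force: 40.8
```

>>> servo_tool(
  targets=[
    {"hand": 1,"x": 0,"y": 0,"z": -0.05,"roll": 0},
    {"hand": 1,"x": 0,"y": 0,"z": -0.1,"roll": 0},
    {"hand": 1,"x": 0,"y": 0,"z": -0.2,"roll": 0},
    {"hand": 1,"x": 0,"y": 0,"z": -0.3,"roll": 0},
    {"hand": 1,"x": 0,"y": 0,"z": -0.34,"roll": 0},
    {"hand": 1,"x": 0,"y": 0,"z": -0.34,"roll": 0},
  ],
)

```text
time: 2.95
tool_pos: [0.4403, 0.334, 0.1827]
tcp_rot: [0.401, 3.105, 0.015]
wrist_force: [1.3, 2.3, 1.2]
width: 0.171
grip_force: 40.1
```

```bash
python3 - <<'E'
from h import *
go(.502,-.147,.18,-92.5);print(bot.read_state()["width"])
E
```

```text
go {'x': np.float64(-0.3635), 'y': np.float64(-0.8992), 'z': np.float64(-0.0012)} roll 0.9322 | psi 75.3 pos [0.4403 0.334  0.1827] q6 -0.71 t 2.95 tilt 0.85
0.17120209494898553
```

>>> servo_tool(
  targets=[
    {"hand": 1,"x": -0.18,"y": -0.45,"z": 0,"roll": 0.39},
    {"hand": 1,"x": -0.18,"y": -0.45,"z": 0,"roll": 0.39},
    {"hand": 1,"x": -0.18,"y": -0.45,"z": 0,"roll": 0.39},
    {"hand": 1,"x": -0.18,"y": -0.45,"z": 0,"roll": 0.39},
    {"hand": 1,"x": -0.18,"y": -0.45,"z": 0,"roll": 0.39},
    {"hand": 1,"x": -0.18,"y": -0.45,"z": 0,"roll": 0.39},
    {"hand": 1,"x": -0.18,"y": -0.45,"z": 0,"roll": 0.39},
    {"hand": 1,"x": -0.18,"y": -0.45,"z": 0,"roll": 0.39},
    {"hand": 1,"x": -0.18,"y": -0.45,"z": 0,"roll": 0.39},
    {"hand": 1,"x": -0.18,"y": -0.45,"z": 0,"roll": 0.39},
  ],
)

```text
time: 3.78
tool_pos: [0.4652, 0.0897, 0.1728]
tcp_rot: [-2.128, -2.31, 0.001]
wrist_force: [-0.6, -0.4, -0.3]
width: 0.168
grip_force: 40.1
```

```bash
python3 - <<'E'
from h import *
go(.4995,-.149,.15,-92.5);print(bot.read_state()["width"])
E
```

```text
go {'x': np.float64(-0.4814), 'y': np.float64(0.0294), 'z': np.float64(0.0457)} roll 0.5399 | psi 4.68 pos [0.4652 0.0897 0.1728] q6 0.06 t 3.78 tilt 0.06
0.16806236257774515
```

>>> servo_tool(
  targets=[
    {"hand": 1,"x": -0.48,"y": 0.03,"z": 0,"roll": 0.54},
    {"hand": 1,"x": -0.48,"y": 0.03,"z": 0,"roll": 0.54},
    {"hand": 1,"x": -0.48,"y": 0.03,"z": 0,"roll": 0.54},
    {"hand": 1,"x": -0.48,"y": 0.03,"z": 0,"roll": 0.54},
    {"hand": 1,"x": -0.48,"y": 0.03,"z": 0,"roll": 0.54},
    {"hand": 1,"x": -0.48,"y": 0.03,"z": 0,"roll": 0.54},
    {"hand": 1,"x": -0.48,"y": 0.03,"z": 0,"roll": 0.54},
    {"hand": 1,"x": -0.48,"y": 0.03,"z": 0,"roll": 0.54},
    {"hand": 1,"x": -0.48,"y": 0.03,"z": 0,"roll": 0.54},
    {"hand": 1,"x": -0.48,"y": 0.03,"z": 0,"roll": 0.54},
  ],
)

```text
time: 4.62
tool_pos: [0.5013, -0.1477, 0.1726]
tcp_rot: [-3.077, -0.628, 0.002]
wrist_force: [-0.1, 0.3, -1.0]
width: 0.168
grip_force: 40.1
```

```bash
python3 - <<'E'
from h import *
go(.4995,-.149,.08,-92.5)
E
```

```text
go {'x': np.float64(-0.0041), 'y': np.float64(0.0011), 'z': np.float64(0.1852)} roll 0.142 | psi -66.95 pos [ 0.5013 -0.1477  0.1726] q6 0.83 t 4.62 tilt 0.09
```

>>> servo_tool(
  targets=[
    {"hand": 1,"x": -0.004,"y": 0.001,"z": 0.18,"roll": 0.142},
    {"hand": 1,"x": -0.004,"y": 0.001,"z": 0.18,"roll": 0.142},
    {"hand": 1,"x": -0.004,"y": 0.001,"z": 0.18,"roll": 0.142},
    {"hand": 1,"x": -0.004,"y": 0.001,"z": 0.18,"roll": 0.142},
    {"hand": 1,"x": -0.004,"y": 0.001,"z": 0.18,"roll": 0.142},
    {"hand": 1,"x": -0.004,"y": 0.001,"z": 0.18,"roll": 0.142},
    {"hand": 1,"x": -0.004,"y": 0.001,"z": 0.18,"roll": 0.142},
  ],
)

```text
time: 5.2
tool_pos: [0.5008, -0.1488, 0.0841]
tcp_rot: [3.141, -0.054, 0.001]
wrist_force: [0.2, -0.4, -0.9]
width: 0.173
grip_force: 40.1
```

```bash
python3 - <<'E'
from h import *
go(.4995,-.149,.012,-92.5)
for n in("top","scene"):
    im=read_camera(n); x,y=(320,170) if n=="top" else (300,200)
    cv2.imwrite(f"pics/g2{n}.png",im[y:y+80,x:x+100,::-1])
cv2.imwrite("pics/g2.png",cv2.resize(cv2.hconcat([cv2.imread(f"pics/g2{n}.png") for n in("top","scene")]),(800,320),interpolation=cv2.INTER_NEAREST))
E
```

```text
go {'x': np.float64(-0.0027), 'y': np.float64(0.0005), 'z': np.float64(0.1441)} roll 0.0029 | psi -91.97 pos [ 0.5008 -0.1488  0.0841] q6 1.27 t 5.2 tilt 0.05
```

View pics/g2.png

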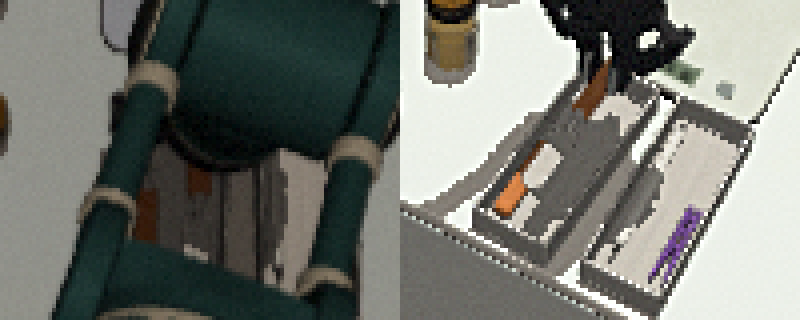

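The held spreader is lined up over the free half of the utensil tray, blade at (545,155) and handle at (595,90) in the right panel. I lower it in steps.

>>> servo_tool(
  targets=[
    {"hand": 1,"x": -0.002,"y": 0.001,"z": 0.04,"roll": 0.003},
    {"hand": 1,"x": -0.002,"y": 0.001,"z": 0.07,"roll": 0.003},
    {"hand": 1,"x": -0.002,"y": 0.001,"z": 0.1,"roll": 0.003},
    {"hand": 1,"x": -0.002,"y": 0.001,"z": 0.12,"roll": 0.003},
    {"hand": 1,"x": -0.002,"y": 0.001,"z": 0.13,"roll": 0.003},
    {"hand": 1,"x": -0.002,"y": 0.001,"z": 0.135,"roll": 0.003},
    {"hand": 1,"x": -0.002,"y": 0.001,"z": 0.135,"roll": 0.003},
  ],
)

```text
time: 5.88
tool_pos: [0.4994, -0.1491, 0.0162]
tcp_rot: [-3.141, 0.072, 0.0]
wrist_force: [-0.4, -0.1, 0.8]
width: 0.17
grip_force: 40.1
```

```bash
python3 - <<'E'
from h import *
go(.4995,-.149,.011,-92.5); print(bot.read_state()["wrist_force"],bot.read_state()["torque"])
E
```

```text
go {'x': np.float64(0.0003), 'y': np.float64(-0.0002), 'z': np.float64(0.0104)} roll -0.0006 | psi -92.61 pos [ 0.4994 -0.1491  0.0162] q6 1.28 t 5.88 tilt 0.01
[-0.4312 -0.0566  0.8092] [-0.0545  0.0062  0.0507]
```

>>> servo_tool(
  targets=[
    {"hand": 1,"x": 0,"y": 0,"z": 0.005,"roll": 0},
    {"hand": 1,"x": 0,"y": 0,"z": 0.01,"roll": 0},
    {"hand": 1,"x": 0,"y": 0,"z": 0.01,"roll": 0},
  ],
)

```text
time: 6.13
tool_pos: [0.4995, -0.1491, 0.0114]
tcp_rot: [3.141, -0.072, 0.001]
wrist_force: [0.3, -0.1, 0.2]
width: 0.168
grip_force: 40.1
```

>>> servo_tool(
  targets=[
    {"hand": 0.53,"x": 0,"y": 0,"z": 0,"roll": 0},
    {"hand": 0.53,"x": 0,"y": 0,"z": 0,"roll": 0},
    {"hand": 0.53,"x": 0,"y": 0,"z": 0,"roll": 0},
    {"hand": 0.53,"x": 0,"y": 0,"z": 0,"roll": 0},
    {"hand": 0.53,"x": 0,"y": 0,"z": 0,"roll": 0},
  ],
)

```text
time: 6.55
tool_pos: [0.4995, -0.1481, 0.0114]
tcp_rot: [-3.139, 0.072, -0.001]
wrist_force: [2.2, 5.1, -0.4]
width: 0.236
grip_force: 2.6
```

>>> servo_tool(
  targets=[
    {"hand": 0.55,"x": 0,"y": -0.002,"z": 0,"roll": 0},
    {"hand": 0.55,"x": 0,"y": -0.002,"z": -0.02,"roll": 0},
    {"hand": 0.55,"x": 0,"y": -0.002,"z": -0.05,"roll": 0},
    {"hand": 0.55,"x": 0,"y": -0.002,"z": -0.1,"roll": 0},
    {"hand": 0.5,"x": 0,"y": 0,"z": -0.18,"roll": 0},
    {"hand": 0.2,"x": 0,"y": 0,"z": -0.26,"roll": 0},
    {"hand": 0,"x": 0,"y": 0,"z": -0.34,"roll": 0},
    {"hand": 0,"x": 0,"y": 0,"z": -0.34,"roll": 0},
  ],
)

```text
time: 7.22
tool_pos: [0.5051, -0.1515, 0.1922]
tcp_rot: [3.135, -0.072, 0.026]
wrist_force: [1.8, -0.2, 1.4]
width: 0.499
grip_force: 0.0
```

```bash
python3 - <<'E'
from h import *
go(.4503,.143,.16,-11.4)
im=read_camera("scene"); cv2.imwrite("pics/g3.png",cv2.resize(im[200:300,290:400,::-1],(660,600),interpolation=cv2.INTER_NEAREST))
E
```

```text
go {'x': np.float64(-0.1375), 'y': np.float64(-0.5836), 'z': np.float64(0.0588)} roll -0.4513 | psi -92.63 pos [ 0.5051 -0.1515  0.1922] q6 1.28 t 7.22 tilt 1.0
```

View pics/g3.png

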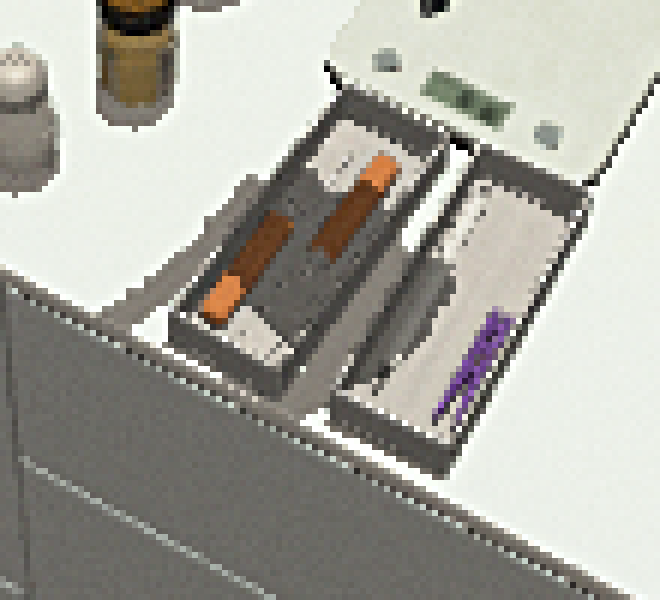

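The spreader lies flat in the utensil tray, handle at the far end about (355,205), blade toward the robot, next to the fixed one. Now the pen.

>>> servo_tool(
  targets=[
    {"hand": 0,"x": -0.137,"y": -0.58,"z": 0,"roll": -0.45},
    {"hand": 0,"x": -0.137,"y": -0.58,"z": 0,"roll": -0.45},
    {"hand": 0,"x": -0.137,"y": -0.58,"z": 0,"roll": -0.45},
    {"hand": 0,"x": -0.137,"y": -0.58,"z": 0,"roll": -0.45},
    {"hand": 0,"x": -0.137,"y": -0.58,"z": 0,"roll": -0.45},
    {"hand": 0,"x": -0.137,"y": -0.58,"z": 0,"roll": -0.45},
    {"hand": 0,"x": -0.137,"y": -0.58,"z": 0,"roll": -0.45},
    {"hand": 0,"x": -0.137,"y": -0.58,"z": 0,"roll": -0.45},
    {"hand": 0,"x": -0.137,"y": -0.58,"z": 0,"roll": -0.45},
    {"hand": 0,"x": -0.137,"y": -0.58,"z": 0,"roll": -0.45},
  ],
)

```text
time: 8.1
tool_pos: [0.4431, 0.1447, 0.1806]
tcp_rot: [2.581, 1.791, -0.002]
wrist_force: [0.2, 0.7, 0.6]
width: 0.499
grip_force: 0.0
```

```bash
python3 - <<'E'
from h import *
go(.4503,.143,.06,-11.4)
E
```

```text
go {'x': np.float64(0.0021), 'y': np.float64(0.0149), 'z': np.float64(0.2412)} roll -0.0504 | psi -20.48 pos [0.4431 0.1447 0.1806] q6 0.62 t 8.1 tilt 0.08
```

>>> servo_tool(
  targets=[
    {"hand": 0,"x": 0.002,"y": 0.015,"z": 0.08,"roll": -0.05},
    {"hand": 0,"x": 0.002,"y": 0.015,"z": 0.16,"roll": -0.05},
    {"hand": 0,"x": 0.002,"y": 0.015,"z": 0.24,"roll": -0.05},
    {"hand": 0,"x": 0.002,"y": 0.015,"z": 0.24,"roll": -0.05},
    {"hand": 0,"x": 0.002,"y": 0.015,"z": 0.24,"roll": -0.05},
    {"hand": 0,"x": 0.002,"y": 0.015,"z": 0.24,"roll": -0.05},
  ],
)

```text
time: 8.6
tool_pos: [0.4523, 0.1421, 0.0625]
tcp_rot: [2.441, 1.976, 0.001]
wrist_force: [0.9, -0.4, 0.7]
width: 0.497
grip_force: 0.0
```

```bash
python3 - <<'E'
from h import *
go(.4503,.143,.003,-11.4)
E
```

```text
go {'x': np.float64(0.0009), 'y': np.float64(-0.0045), 'z': np.float64(0.1191)} roll -0.0034 | psi -12.02 pos [0.4523 0.1421 0.0625] q6 0.46 t 8.6 tilt 0.06
```

>>> servo_tool(
  targets=[
    {"hand": 0,"x": 0.001,"y": -0.004,"z": 0.04,"roll": -0.003},
    {"hand": 0,"x": 0.001,"y": -0.004,"z": 0.08,"roll": -0.003},
    {"hand": 0,"x": 0.001,"y": -0.004,"z": 0.105,"roll": -0.003},
    {"hand": 0,"x": 0.001,"y": -0.004,"z": 0.116,"roll": -0.003},
    {"hand": 0,"x": 0.001,"y": -0.004,"z": 0.116,"roll": -0.003},
    {"hand": 0,"x": 0.001,"y": -0.004,"z": 0.116,"roll": -0.003},
  ],
)

```text
time: 9.1
tool_pos: [0.4516, 0.1434, 0.0053]
tcp_rot: [2.431, 1.987, 0.005]
wrist_force: [0.4, -0.2, 0.4]
width: 0.5
grip_force: 0.0
```

```bash
python3 - <<'E'
from h import *
go(.4503,.143,.003,-11.4)
E
```

```text
go {'x': np.float64(-0.0013), 'y': np.float64(-0.0024), 'z': np.float64(0.0046)} roll -0.0004 | psi -11.47 pos [0.4516 0.1434 0.0053] q6 0.46 t 9.1 tilt 0.2
```

>>> servo_tool(
  grip_force=25,
  targets=[
    {"hand": 0,"x": -0.001,"y": -0.002,"z": 0.003,"roll": 0},
    {"hand": 1,"x": -0.001,"y": -0.002,"z": 0.003,"roll": 0},
    {"hand": 1,"x": -0.001,"y": -0.002,"z": 0.003,"roll": 0},
    {"hand": 1,"x": -0.001,"y": -0.002,"z": 0.003,"roll": 0},
    {"hand": 1,"x": -0.001,"y": -0.002,"z": 0.003,"roll": 0},
    {"hand": 1,"x": -0.001,"y": -0.002,"z": 0.003,"roll": 0},
    {"hand": 1,"x": -0.001,"y": -0.002,"z": 0.003,"roll": 0},
  ],
)

```text
time: 9.68
tool_pos: [0.4491, 0.1428, 0.0025]
tcp_rot: [2.432, 1.988, 0.001]
wrist_force: [-1.0, -0.3, 5.9]
width: 0.097
grip_force: 24.7
```

>>> servo_tool(
  targets=[
    {"hand": 1,"x": 0,"y": 0,"z": -0.05,"roll": 0},
    {"hand": 1,"x": 0,"y": 0,"z": -0.1,"roll": 0},
    {"hand": 1,"x": 0,"y": 0,"z": -0.18,"roll": 0},
    {"hand": 1,"x": 0,"y": 0,"z": -0.26,"roll": 0},
    {"hand": 1,"x": 0,"y": 0,"z": -0.34,"roll": 0},
    {"hand": 1,"x": 0,"y": 0,"z": -0.34,"roll": 0},
  ],
)

```text
time: 10.18
tool_pos: [0.4543, 0.1442, 0.1808]
tcp_rot: [2.427, 1.984, 0.022]
wrist_force: [2.4, 1.0, 0.1]
width: 0.095
grip_force: 24.6
```

```bash
python3 - <<'E'
from h import *
go(.464,-.229,.17,-88.3);print(bot.read_state()["width"])
E
```

```text
go {'x': np.float64(-0.7277), 'y': np.float64(0.1671), 'z': np.float64(0.0189)} roll 0.4268 | psi -11.47 pos [0.4543 0.1442 0.1808] q6 0.46 t 10.18 tilt 0.89
0.09544427268612019
```

>>> servo_tool(
  targets=[
    {"hand": 1,"x": -0.73,"y": 0.167,"z": 0,"roll": 0.427},
    {"hand": 1,"x": -0.73,"y": 0.167,"z": 0,"roll": 0.427},
    {"hand": 1,"x": -0.73,"y": 0.167,"z": 0,"roll": 0.427},
    {"hand": 1,"x": -0.73,"y": 0.167,"z": 0,"roll": 0.427},
    {"hand": 1,"x": -0.73,"y": 0.167,"z": 0,"roll": 0.427},
    {"hand": 1,"x": -0.73,"y": 0.167,"z": 0,"roll": 0.427},
    {"hand": 1,"x": -0.73,"y": 0.167,"z": 0,"roll": 0.427},
    {"hand": 1,"x": -0.73,"y": 0.167,"z": 0,"roll": 0.427},
    {"hand": 1,"x": -0.73,"y": 0.167,"z": 0,"roll": 0.427},
    {"hand": 1,"x": -0.73,"y": 0.167,"z": 0,"roll": 0.427},
  ],
)

```text
time: 11.02
tool_pos: [0.458, -0.2386, 0.1719]
tcp_rot: [3.133, 0.172, 0.002]
wrist_force: [0.6, 0.1, 0.3]
width: 0.097
grip_force: 24.6
```

```bash
python3 - <<'E'
from h import *
go(.466,-.2285,.08,-88.3);print(bot.read_state()["width"])
E
```

```text
go {'x': np.float64(0.0179), 'y': np.float64(-0.0191), 'z': np.float64(0.1837)} roll 0.0254 | psi -83.73 pos [ 0.458  -0.2386  0.1719] q6 0.94 t 11.02 tilt 0.25
0.0965806350206917
```

>>> servo_tool(
  targets=[
    {"hand": 1,"x": 0.015,"y": -0.016,"z": 0.0,"roll": 0.025},
    {"hand": 1,"x": 0.015,"y": -0.016,"z": 0.08,"roll": 0.025},
    {"hand": 1,"x": 0.015,"y": -0.016,"z": 0.16,"roll": 0.025},
    {"hand": 1,"x": 0.015,"y": -0.016,"z": 0.18,"roll": 0.025},
    {"hand": 1,"x": 0.015,"y": -0.016,"z": 0.18,"roll": 0.025},
    {"hand": 1,"x": 0.015,"y": -0.016,"z": 0.18,"roll": 0.025},
    {"hand": 1,"x": 0.015,"y": -0.016,"z": 0.18,"roll": 0.025},
  ],
)

```text
time: 11.6
tool_pos: [0.4659, -0.2236, 0.0837]
tcp_rot: [3.139, 0.066, 0.004]
wrist_force: [0.4, 0.0, 1.1]
width: 0.094
grip_force: 24.6
```

```bash
python3 - <<'E'
from h import *
go(.466,-.2285,.018,-88.3)
for n in("top","scene"):
    im=read_camera(n); x,y=(340,170) if n=="top" else (320,210)
    cv2.imwrite(f"pics/g4{n}.png",im[y:y+80,x:x+100,::-1])
cv2.imwrite("pics/g4.png",cv2.resize(cv2.imread("pics/g4scene.png"),(700,560),interpolation=cv2.INTER_NEAREST))
E
```

```text
go {'x': np.float64(-0.0005), 'y': np.float64(0.0096), 'z': np.float64(0.1314)} roll 0.004 | psi -87.57 pos [ 0.4659 -0.2236  0.0837] q6 1.03 t 11.6 tilt 0.18
```

View pics/g4.png

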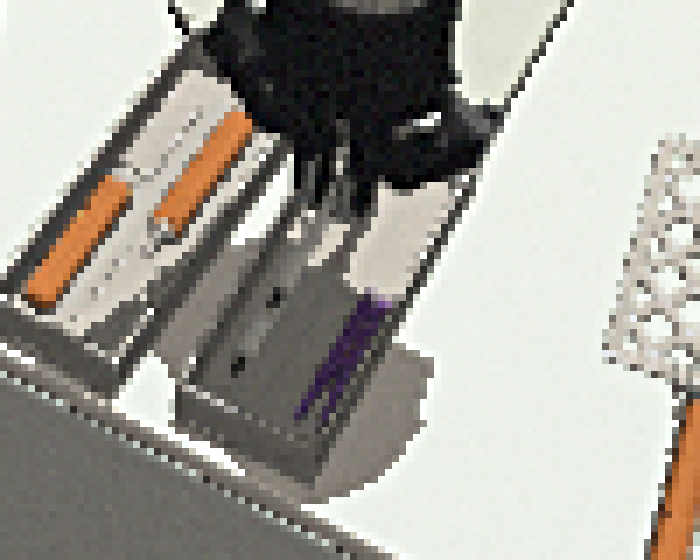

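The gripped pen (tip about (275,295)) hangs over the pen tray, between the fixed pen and the purple clip at (345,355). I lower it with a small y correction.

>>> servo_tool(
  targets=[
    {"hand": 1,"x": 0,"y": 0.009,"z": 0.02,"roll": 0.004},
    {"hand": 1,"x": 0,"y": 0.009,"z": 0.05,"roll": 0.004},
    {"hand": 1,"x": 0,"y": 0.009,"z": 0.08,"roll": 0.004},
    {"hand": 1,"x": 0,"y": 0.009,"z": 0.11,"roll": 0.004},
    {"hand": 1,"x": 0,"y": 0.009,"z": 0.12,"roll": 0.004},
    {"hand": 1,"x": 0,"y": 0.009,"z": 0.123,"roll": 0.004},
    {"hand": 1,"x": 0,"y": 0.009,"z": 0.123,"roll": 0.004},
  ],
)

```text
time: 12.28
tool_pos: [0.4646, -0.2275, 0.0203]
tcp_rot: [-3.141, -0.046, 0.0]
wrist_force: [0.4, 0.3, -0.6]
width: 0.095
grip_force: 24.6
```

```bash
python3 - <<'E'
from h import *
go(.466,-.2285,.018,-88.3)
E
```

```text
go {'x': np.float64(0.0027), 'y': np.float64(0.0021), 'z': np.float64(0.0045)} roll -0.0001 | psi -88.32 pos [ 0.4646 -0.2275  0.0203] q6 1.04 t 12.28 tilt 0.0
```

>>> servo_tool(
  targets=[
    {"hand": 1,"x": 0.001,"y": 0.002,"z": 0.005,"roll": 0},
    {"hand": 1,"x": 0.001,"y": 0.002,"z": 0.008,"roll": 0},
    {"hand": 1,"x": 0.001,"y": 0.002,"z": 0.008,"roll": 0},
  ],
)

```text
time: 12.53
tool_pos: [0.4656, -0.2287, 0.0168]
tcp_rot: [3.141, 0.046, 0.002]
wrist_force: [-0.5, 0.7, 0.0]
width: 0.096
grip_force: 24.6
```

>>> servo_tool(
  targets=[
    {"hand": 0.6,"x": 0,"y": 0,"z": 0,"roll": 0},
    {"hand": 0.6,"x": 0,"y": 0,"z": 0,"roll": 0},
    {"hand": 0.6,"x": 0,"y": 0,"z": 0,"roll": 0},
    {"hand": 0.6,"x": 0,"y": 0,"z": 0,"roll": 0},
    {"hand": 0.6,"x": 0,"y": 0,"z": -0.02,"roll": 0},
    {"hand": 0.6,"x": 0,"y": 0,"z": -0.05,"roll": 0},
    {"hand": 0.5,"x": 0,"y": 0,"z": -0.1,"roll": 0},
    {"hand": 0.2,"x": 0,"y": 0,"z": -0.18,"roll": 0},
    {"hand": 0,"x": 0,"y": 0,"z": -0.24,"roll": 0},
    {"hand": 0,"x": 0,"y": 0,"z": -0.24,"roll": 0},
  ],
)

```text
time: 13.37
tool_pos: [0.4698, -0.2309, 0.1446]
tcp_rot: [3.134, 0.046, 0.019]
wrist_force: [1.2, -0.4, 0.3]
width: 0.5
grip_force: 0.0
```

```bash
python3 - <<'E'
from h import *
go(.447,-.406,.15,-80)
im=read_camera("scene"); cv2.imwrite("pics/s5.png",im[:,:,::-1]); cv2.imwrite("pics/g5.png",cv2.resize(im[210:310,320:440,::-1],(720,600),interpolation=cv2.INTER_NEAREST))
E
```

```text
go {'x': np.float64(-0.0559), 'y': np.float64(0.3488), 'z': np.float64(-0.0091)} roll -0.0461 | psi -88.3 pos [ 0.4698 -0.2309  0.1446] q6 1.04 t 13.37 tilt 0.78
```

View pics/g5.png

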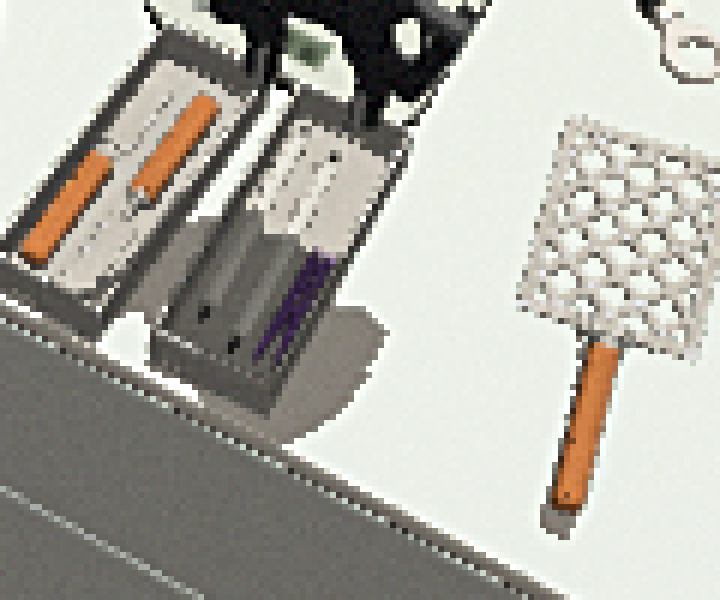

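The pen lies flat in the pen tray between the fixed pen and the clip, ends at about (335,155) and (235,345). The spreader is still in place. Next the stencil.

>>> servo_tool(
  targets=[
    {"hand": -0.1,"x": -0.05,"y": 0.345,"z": 0.0,"roll": -0.046},
    {"hand": -0.1,"x": -0.05,"y": 0.345,"z": 0.0,"roll": -0.046},
    {"hand": -0.1,"x": -0.05,"y": 0.345,"z": 0.0,"roll": -0.046},
    {"hand": -0.1,"x": -0.05,"y": 0.345,"z": 0.0,"roll": -0.046},
    {"hand": -0.1,"x": -0.05,"y": 0.345,"z": 0.06,"roll": -0.046},
    {"hand": -0.1,"x": -0.05,"y": 0.345,"z": 0.12,"roll": -0.046},
    {"hand": -0.1,"x": -0.05,"y": 0.345,"z": 0.12,"roll": -0.046},
    {"hand": -0.1,"x": -0.05,"y": 0.345,"z": 0.12,"roll": -0.046},
  ],
)

```text
time: 14.08
tool_pos: [0.4427, -0.3993, 0.0731]
tcp_rot: [-3.124, -0.272, 0.008]
wrist_force: [0.3, 0.7, -0.8]
width: 0.552
grip_force: 0.0
```

```bash
python3 - <<'E'
from h import *
go(.447,-.406,.008,-80)
E
```

```text
go {'x': np.float64(0.0068), 'y': np.float64(0.0156), 'z': np.float64(0.1301)} roll -0.0003 | psi -80.06 pos [ 0.4427 -0.3993  0.0731] q6 0.62 t 14.08 tilt 0.45
```

>>> servo_tool(
  targets=[
    {"hand": -0.1,"x": 0.006,"y": 0.014,"z": 0.0,"roll": 0},
    {"hand": -0.1,"x": 0.006,"y": 0.014,"z": 0.04,"roll": 0},
    {"hand": -0.1,"x": 0.006,"y": 0.014,"z": 0.08,"roll": 0},
    {"hand": -0.1,"x": 0.006,"y": 0.014,"z": 0.11,"roll": 0},
    {"hand": -0.1,"x": 0.006,"y": 0.014,"z": 0.128,"roll": 0},
    {"hand": -0.1,"x": 0.006,"y": 0.014,"z": 0.128,"roll": 0},
    {"hand": -0.1,"x": 0.006,"y": 0.014,"z": 0.128,"roll": 0},
  ],
)

```text
time: 14.67
tool_pos: [0.4503, -0.4081, 0.0133]
tcp_rot: [3.129, 0.274, 0.001]
wrist_force: [0.7, -0.6, 0.4]
width: 0.552
grip_force: 0.0
```

```bash
python3 - <<'E'
from h import *
go(.447,-.406,.008,-80)
E
```

```text
go {'x': np.float64(-0.0057), 'y': np.float64(-0.0053), 'z': np.float64(0.0107)} roll 0.0001 | psi -79.98 pos [ 0.4503 -0.4081  0.0133] q6 0.62 t 14.67 tilt 0.08
```

>>> servo_tool(
  grip_force=80,
  targets=[
    {"hand": -0.1,"x": -0.004,"y": -0.005,"z": 0.01,"roll": 0},
    {"hand": -0.1,"x": -0.004,"y": -0.005,"z": 0.01,"roll": 0},
    {"hand": 1,"x": -0.004,"y": -0.005,"z": 0.01,"roll": 0},
    {"hand": 1,"x": -0.004,"y": -0.005,"z": 0.01,"roll": 0},
    {"hand": 1,"x": -0.004,"y": -0.005,"z": 0.01,"roll": 0},
    {"hand": 1,"x": -0.004,"y": -0.005,"z": 0.01,"roll": 0},
    {"hand": 1,"x": -0.004,"y": -0.005,"z": 0.01,"roll": 0},
    {"hand": 1,"x": -0.004,"y": -0.005,"z": 0.01,"roll": 0},
    {"hand": 1,"x": -0.004,"y": -0.005,"z": 0.01,"roll": 0},
  ],
)

```text
time: 15.42
tool_pos: [0.4472, -0.4061, 0.0076]
tcp_rot: [3.129, 0.273, 0.001]
wrist_force: [-1.8, -0.0, 3.0]
width: 0.17
grip_force: 78.2
```

>>> servo_tool(
  targets=[
    {"hand": 1,"x": 0,"y": 0,"z": -0.02,"roll": 0},
    {"hand": 1,"x": 0,"y": 0,"z": -0.06,"roll": 0},
    {"hand": 1,"x": 0,"y": 0,"z": -0.12,"roll": 0},
    {"hand": 1,"x": 0,"y": 0,"z": -0.18,"roll": 0},
    {"hand": 1,"x": 0,"y": 0,"z": -0.24,"roll": 0},
    {"hand": 1,"x": 0,"y": 0,"z": -0.3,"roll": 0},
    {"hand": 1,"x": 0,"y": 0,"z": -0.36,"roll": 0},
    {"hand": 1,"x": 0,"y": 0,"z": -0.38,"roll": 0},
    {"hand": 1,"x": 0,"y": 0,"z": -0.38,"roll": 0},
    {"hand": 1,"x": 0,"y": 0,"z": -0.38,"roll": 0},
  ],
)

```text
time: 16.25
tool_pos: [0.4468, -0.4056, 0.197]
tcp_rot: [3.13, 0.273, 0.0]
wrist_force: [-0.5, 0.6, -0.7]
width: 0.167
grip_force: 78.1
```

```bash
python3 - <<'E'
from h import *
go(.497,.22,.20,-79.8);print(bot.read_state()["width"])
im=read_camera("top"); cv2.imwrite("pics/t6.png",im[:,:,::-1]); im=read_camera("scene"); cv2.imwrite("pics/s6.png",im[:,:,::-1])
E
```

```text
go {'x': np.float64(0.3157), 'y': np.float64(-1.2149), 'z': np.float64(-0.0063)} roll -0.0012 | psi -80.02 pos [ 0.4468 -0.4056  0.197 ] q6 0.62 t 16.25 tilt 0.01
0.16687074820241135
```

```bash
python3 - <<'E'
from h import *
for f in("top0","t6"):
    im=cv2.imread(f"pics/{f}.png"); big=cv2.resize(im[120:195,190:265],None,fx=8,fy=8,interpolation=cv2.INTER_CUBIC)
    hsv=cv2.cvtColor(cv2.GaussianBlur(big,(9,9),0),cv2.COLOR_BGR2HSV); S,V=hsv[...,1].astype(int),hsv[...,2]
    def quad(m,z,nm):
        m=cv2.morphologyEx(m.astype(np.uint8)*255,cv2.MORPH_OPEN,np.ones((13,13)))
        cs=cv2.findContours(m,cv2.RETR_EXTERNAL,cv2.CHAIN_APPROX_NONE)[0]
        c=min(cs,key=lambda c:-cv2.contourArea(c) if cv2.contourArea(c)<300*400 else 0)
        P=np.array([plane("top",(190+(p[0]+.5)/8-.5,120+(p[1]+.5)/8-.5),z)[:2] for p in cv2.convexHull(c)[:,0]],np.float32)
        (cx,cy),wh,a=cv2.minAreaRect(P*1000); print(f,nm,round(cx,1),round(cy,1),np.round(wh,1),round(a,1),len(cs))
    quad((S<55)|(V<60),.023,"card")
    quad(V<25,.068,"dark25"); quad(V<32,.068,"dark32"); quad(V<60,.068,"dark60"); 
    print(V[300,200],V[300,330],V[420,200:210:9], "col",V[340:520:6,230],S[340:520:6,230])
    print("row",V[300,100:460:8],S[300,100:460:8])
E
```

```text
top0 card 629.9 247.9 [138.4 101.8] 10.8 2
top0 dark25 625.6 244.2 [116.7  79.4] 10.7 1
top0 dark32 625.7 244.1 [117.5  80.3] 10.7 1
top0 dark60 625.4 243.9 [122.2  82.4] 10.7 1
16 17 [15 11] col [ 13   7  10  15  14  13  14  17  17  17  13  12  15  12  14  14  11  13
  13  13  24  53  65  83 118 133 115  89  79  83] [177 219 255 204 146 196 237 195 180 240 216 149 187 191 146 182 209 137
 177 235 149  72  71  46  17  19  22  49 100 135]
row [ 80  82  81  81  81  72  53  12   8  15  13  15  17  14  13  11  13  15
  15  12  15  17  13  12  14  14  20  18  15  17  14  16  10  17  12   4
  18  61 135 134 133 124  86  82  83] [124 121 120 129 123 117  14 170 223 153 235 221 135 146 216 209 177 170
 187 191 238 225 118 213 200 237 115 142 136 150 237 128 230 150 213 128
 142  46  19  23  19  19 133 128 123]
t6 card 629.9 248.1 [138.3 101.9] 10.8 2
t6 dark25 625.5 244.3 [116.1  79.3] 10.7 1
t6 dark32 625.6 244.1 [117.3  80. ] 10.7 1
t6 dark60 625.5 243.9 [121.9  82.3] 10.8 1
11 14 [14 17] col [ 14  17  20  16  10  15  15  14  16  14  17  17  13  15  18  17  15  16
  12  14  30  60  70  88 121 138 120  93  81  86] [219 150 128 175 255 136 136 200 175 219 165 120  98 136 184 180 136 175
 234 200 102  81  84  55  21  18  21  55 104 119]
row [ 85  85  85  89  85  78  55  13  16  11  18  19  12  12  15  16  12   8
  22  17  16   8  13  17  12  15  18  19  14  15  18  16  12  19  13   1
  19  67 142 139 137 130  86  85  89] [120 126 129 115 126 118  32 177 143 209 142 121 234 234 170 191 234 223
 139 180 191 223 235 165 213 170 128 148 182 187 142 175 234 107 216 255
  81  30  18  20  13  18 119 126 123]
```

>>> servo_tool(
  targets=[
    {"hand": 1,"x": 0.05,"y": -0.06,"z": 0,"roll": 0},
    {"hand": 1,"x": 0.1,"y": -0.13,"z": 0,"roll": 0},
    {"hand": 1,"x": 0.13,"y": -0.2,"z": 0,"roll": 0},
    {"hand": 1,"x": 0.15,"y": -0.27,"z": 0,"roll": 0},
    {"hand": 1,"x": 0.17,"y": -0.34,"z": 0,"roll": 0},
    {"hand": 1,"x": 0.18,"y": -0.4,"z": 0,"roll": 0},
    {"hand": 1,"x": 0.18,"y": -0.46,"z": 0,"roll": 0},
    {"hand": 1,"x": 0.18,"y": -0.52,"z": 0,"roll": 0},
    {"hand": 1,"x": 0.18,"y": -0.57,"z": 0,"roll": 0},
    {"hand": 1,"x": 0.18,"y": -0.6,"z": 0,"roll": 0},
  ],
)

```text
time: 17.18
tool_pos: [0.481, -0.0918, 0.1941]
tcp_rot: [-3.127, -0.275, 0.009]
wrist_force: [0.0, 0.5, -1.0]
width: 0.168
grip_force: 78.2
```

```bash
python3 - <<'E'
from h import *
go(.4999,.2231,.19,-79.5)
E
```

```text
go {'x': np.float64(0.1472), 'y': np.float64(-0.6134), 'z': np.float64(0.0095)} roll -0.0024 | psi -79.94 pos [ 0.481  -0.0918  0.1941] q6 1.15 t 17.18 tilt 0.35
```

>>> servo_tool(
  targets=[
    {"hand": 1,"x": 0.03,"y": -0.06,"z": 0,"roll": -0.002},
    {"hand": 1,"x": 0.06,"y": -0.13,"z": 0,"roll": -0.002},
    {"hand": 1,"x": 0.08,"y": -0.2,"z": 0,"roll": -0.002},
    {"hand": 1,"x": 0.1,"y": -0.27,"z": 0,"roll": -0.002},
    {"hand": 1,"x": 0.12,"y": -0.34,"z": 0,"roll": -0.002},
    {"hand": 1,"x": 0.135,"y": -0.41,"z": 0,"roll": -0.002},
    {"hand": 1,"x": 0.14,"y": -0.48,"z": 0,"roll": -0.002},
    {"hand": 1,"x": 0.14,"y": -0.54,"z": 0,"roll": -0.002},
    {"hand": 1,"x": 0.14,"y": -0.58,"z": 0,"roll": -0.002},
    {"hand": 1,"x": 0.14,"y": -0.6,"z": 0,"roll": -0.002},
  ],
)

```text
time: 18.02
tool_pos: [0.4983, 0.2149, 0.1943]
tcp_rot: [3.128, 0.287, -0.008]
wrist_force: [0.8, 0.0, -1.3]
width: 0.168
grip_force: 78.2
```

```bash
python3 - <<'E'
from h import *
go(.4999,.2231,.12,-79.5)
E
```

```text
go {'x': np.float64(0.0069), 'y': np.float64(-0.0155), 'z': np.float64(0.1485)} roll -0.0001 | psi -79.52 pos [0.4983 0.2149 0.1943] q6 1.75 t 18.02 tilt 0.29
```

>>> servo_tool(
  targets=[
    {"hand": 1,"x": 0.006,"y": -0.014,"z": 0.03,"roll": 0},
    {"hand": 1,"x": 0.006,"y": -0.014,"z": 0.06,"roll": 0},
    {"hand": 1,"x": 0.006,"y": -0.014,"z": 0.09,"roll": 0},
    {"hand": 1,"x": 0.006,"y": -0.014,"z": 0.12,"roll": 0},
    {"hand": 1,"x": 0.006,"y": -0.014,"z": 0.14,"roll": 0},
    {"hand": 1,"x": 0.006,"y": -0.014,"z": 0.14,"roll": 0},
    {"hand": 1,"x": 0.006,"y": -0.014,"z": 0.14,"roll": 0},
    {"hand": 1,"x": 0.006,"y": -0.014,"z": 0.14,"roll": 0},
  ],
)

```text
time: 18.68
tool_pos: [0.5027, 0.2201, 0.1275]
tcp_rot: [-3.129, -0.282, -0.0]
wrist_force: [0.5, -0.4, -1.1]
width: 0.173
grip_force: 78.2
```

```bash
python3 - <<'E'
from h import *
go(.4999,.2231,.0906,-79.5)
ims=[]
for n in("top","scene"):
    im=read_camera(n)[:,:,::-1]; cv2.imwrite(f"pics/{n}7.png",im); x,y=(190,115) if n=="top" else (230,110)
    ims.append(cv2.resize(im[y:y+90,x:x+80],(400,450),interpolation=cv2.INTER_NEAREST))
ims[0]=cv2.convertScaleAbs(ims[0],alpha=1.3)
cv2.imwrite("pics/g7.png",cv2.hconcat(ims))
E
```

```text
go {'x': np.float64(-0.0044), 'y': np.float64(-0.0069), 'z': np.float64(0.0738)} roll -0.0011 | psi -79.69 pos [0.5027 0.2201 0.1275] q6 1.76 t 18.68 tilt 0.02
```

View pics/g7.png

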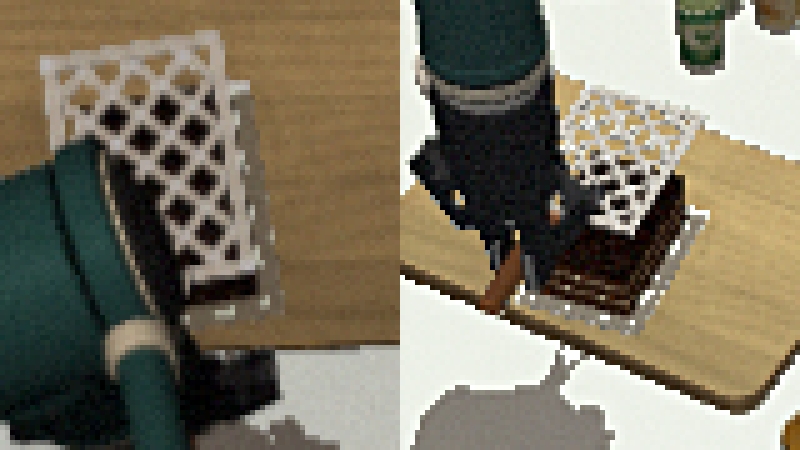

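The lattice is over the cake. In the left panel, its far corners are at about (42,58) and (219,33), and its near-right corner is at (256,270). In the right panel, they are at about (575,86), (706,117) and (637,236). I check the level and offset from these.

```bash
python3 - <<'E'
from h import *
T=lambda u,v:(190+(u+.5)/5-.5,115+(v+.5)/5-.5); S=lambda u,v:(230+(u-400+.5)/5-.5,110+(v+.5)/5-.5)
for nm,a,b in(("fl",T(42,58),S(575,86)),("fr",T(219,33),S(706,117)),("nr",T(256,270),S(637,236))): print(nm,tri(a,b),plane("top",a,.1215)[:2])
# subpixel edges in top: bright plate mask
P=[plane("top",T(*p),.1215)[:2] for p in((42,58),(219,33),(256,270))]
w=P[0]-P[1]; l=P[1]-P[2]
print("W",np.linalg.norm(w),np.degrees(np.arctan2(w[1],w[0]))-90,"L",np.linalg.norm(l),np.degrees(np.arctan2(l[1],l[0])),"centre",(P[0]+P[2])/2)
s=bot.read_state(); a=np.radians(10.23+.31); print("pred centre",s["tool_pos"][:2]+.1317*np.array([np.cos(a),np.sin(a)])); go(.4999,.2231,.0906,-79.5)
E
```

```text
fl [0.6865 0.3056 0.1196] [0.6889 0.3013]
fr [0.7045 0.2094 0.1203] [0.7038 0.2097]
nr [0.5805 0.185  0.118 ] [0.579  0.1856]
W 0.09272155907618926 9.234282249137578 L 0.12709166884173448 10.934778178044128 centre [0.634  0.2434]
pred centre [0.6326 0.2445]
go {'x': np.float64(-0.0056), 'y': np.float64(-0.0063), 'z': np.float64(0.0755)} roll -0.001 | psi -79.68 pos [0.5032 0.2205 0.1283] q6 1.76 t 18.78 tilt 0.11
```

>>> servo_tool(
  targets=[
    {"hand": 1,"x": -0.003,"y": -0.004,"z": 0.01,"roll": -0.001},
    {"hand": 1,"x": -0.005,"y": -0.006,"z": 0.02,"roll": -0.001},
    {"hand": 1,"x": -0.005,"y": -0.006,"z": 0.03,"roll": -0.001},
    {"hand": 1,"x": -0.005,"y": -0.006,"z": 0.04,"roll": -0.001},
    {"hand": 1,"x": -0.005,"y": -0.006,"z": 0.05,"roll": -0.001},
    {"hand": 1,"x": -0.005,"y": -0.006,"z": 0.055,"roll": -0.001},
    {"hand": 1,"x": -0.005,"y": -0.006,"z": 0.055,"roll": -0.001},
    {"hand": 1,"x": -0.005,"y": -0.006,"z": 0.055,"roll": -0.001},
    {"hand": 1,"x": -0.005,"y": -0.006,"z": 0.055,"roll": -0.001},
  ],
)

```text
time: 19.53
tool_pos: [0.4995, 0.2229, 0.0999]
tcp_rot: [-3.128, -0.288, -0.0]
wrist_force: [0.6, 0.2, -0.8]
width: 0.173
grip_force: 78.2
```

```bash
python3 - <<'E'
from h import *
go(.4994,.2235,.0908,-79.5)
E
```

```text
go {'x': np.float64(0.0), 'y': np.float64(-0.0012), 'z': np.float64(0.0181)} roll 0.0001 | psi -79.49 pos [0.4995 0.2229 0.0999] q6 1.76 t 19.53 tilt 0.02
```

>>> servo_tool(
  targets=[
    {"hand": 1,"x": 0,"y": -0.001,"z": 0.006,"roll": 0},
    {"hand": 1,"x": 0,"y": -0.001,"z": 0.012,"roll": 0},
    {"hand": 1,"x": 0,"y": -0.001,"z": 0.018,"roll": 0},
    {"hand": 1,"x": 0,"y": -0.001,"z": 0.018,"roll": 0},
    {"hand": 1,"x": 0,"y": -0.001,"z": 0.018,"roll": 0},
    {"hand": 1,"x": 0,"y": -0.001,"z": 0.018,"roll": 0},
    {"hand": 1,"x": 0,"y": -0.001,"z": 0.018,"roll": 0},
    {"hand": 1,"x": 0,"y": -0.001,"z": 0.018,"roll": 0},
    {"hand": 1,"x": 0,"y": -0.001,"z": 0.018,"roll": 0},
    {"hand": 1,"x": 0,"y": -0.001,"z": 0.018,"roll": 0},
  ],
)

```text
time: 20.37
tool_pos: [0.4992, 0.2234, 0.0908]
tcp_rot: [-3.128, -0.288, -0.0]
wrist_force: [-0.7, -0.8, -0.6]
width: 0.171
grip_force: 78.2
```

```bash
python3 - <<'E'
from h import *
go(.4994,.2235,.0908,-79.5)
im=read_camera("top")[:,:,::-1]; hsv=cv2.cvtColor(im,cv2.COLOR_BGR2HSV)
# plate: bright grey pixels (lit) over board; jars: red lid unchanged?
m=((hsv[...,1]<45)&(hsv[...,2]>125)).astype(np.uint8)*255; m[:115]=0;m[175:]=0;m[:,:190]=0;m[:,255:]=0
pts=cv2.findNonZero(m)[:,0]
for nm,k in(("fl",pts@[1,1]),("fr",pts@[-1,1.5]),("nr",-(pts@[1.2,1]))): p=pts[k.argmin()]; print(nm,p,plane("top",p,.086)[:2])
for n in("top","scene"):
    a=cv2.imread(f"pics/{n}0.png"); b=read_camera(n)[:,:,::-1]
    s=np.s_[150:240,295:330] if n=="top" else np.s_[165:230,280:340]
    print(n,"jar region diff",(cv2.absdiff(a,np.ascontiguousarray(b))[s].max(2)>60).sum())
print(bot.read_state()["wrist_force"],bot.read_state()["joint_vel"])
E
```

```text
go {'x': np.float64(0.0004), 'y': np.float64(-0.0002), 'z': np.float64(0.0001)} roll 0.0001 | psi -79.49 pos [0.4992 0.2234 0.0908] q6 1.76 t 20.37 tilt 0.01
fl [201 131] [0.6856 0.3022]
fr [234 126] [0.7007 0.2145]
nr [245 174] [0.5712 0.1802]
top jar region diff 0
scene jar region diff 24
[-0.8461 -0.1981 -0.7003] [ 0.0009  0.0017 -0.0011 -0.0007 -0.      0.0012]
```

```bash
python3 -c "
from workcell import ticket; print(ticket.finish_job())"
```

```text
the job is handed in; nothing more can be done
None
```

The job is handed in at about 20.5 s: the spreader and pen lie released in their trays, and the arm is holding the stencil still and level, squared up within about 1.5 mm of the cake's centre and about 15 mm above the glaze (from the measured arm height and the 68 mm glaze height).

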